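Set out the case-press dies by size

ROBOT

A 6-joint arm with a two-finger parallel gripper is mounted at the origin on the work surface. World frame = base frame: x ahead of the robot, y to its left, z up, the work surface at z = 0. Lengths are in m, angles in rad, forces in N, time in s.
With the tool pointing down it reaches from about 0.3 to 0.875 m from the base axis. Payload 6.4 kg.
Tool frame: the origin (TCP) lies on the centre line of the jaws, within the pads' length; the fingertips stand 25 mm ahead of it and the grasp point (between the pads) lies 6 mm ahead of it (ctrl.tip_reach is the distance from the TCP to the fingertips, in m); z points along the fingers, y is the line along which they close (so a half turn about z gives the same grasp; the last joint's range is limited). The gripper opens to 85 mm and grips with 20 to 120 N. Pads are 22 mm wide; open, the fingers measure 114 mm over their backs; the gripper's body (76 mm by 85 mm) begins 54 mm behind the grasp point. The pads swing forward as they close: fully open they stand 13 mm farther back than shut.
Start: joints at [-1.344, 0.181, 1.607, -0, 1.354, -0.206], TCP at [0.241, -0.522, 0.256] pointing down, gripper open.
Joint ranges: [-2.99, 2.99], [-0.89, 2.07], [0.3, 2.58], [-1.14, 4.28], [0, 2.63], [-3.12, 3.12]. Speed limits (rad/s): [2.57, 2.57, 3.01, 3.14, 3.14, 3.14].

INTERFACE

Orientations are given as a unit quaternion [w, x, y, z].
In Python, from bench import ctrl gives the robot as it stands.
- The arm moves only by the tool servo_tool, never from a script. Its argument "motion" is a list that holds one entry, the list of rows, each a list of 5 numbers: the shift along the tool's x, y, z in cm, then the turn about the tool's z in degrees, then the closure, from -1 (fully open) to 1 (shut). In form: [[[dx, dy, dz, twist, claw], ...]]. A call has 1 to 5 rows; each row is the pose to reach, as a shift and turn from the pose commanded when the call began, along the tool's axes at that moment; what a row does not reach only later rows make up. A row lasts 1/10 s, in which the tool goes at most 50 mm and 8.59 degrees, less where a joint would pass 70% of its speed; a pose out of reach is approached as far as the arm can. A call with a gripper value outside its range is refused whole. The fingers move at their own pace and stop on an object; the grip force is fixed at half the most. Time passes only in rows, so rows that repeat a pose let the fingers close. It gives the time, the measured TCP pose, the force, the opening and the grip force at its end, in the units of the state.
- ctrl.get_obs(): the state, without advancing time (a new reading comes with each control period).
- ctrl.camera(name): name is "scene" or "top"; returns a dict with "pixels" (384x512x3 uint8, red, green, blue), "depth" (384x512 float32, m along the optical axis (not along the pixel's ray), 0 where there is no reading), "fx", "fy", "cx", "cy" (pixels), "R" (3x3) and "t" (3): a world point X has camera coordinates R X + t. Camera axes: x right, y down, z forward; pixel columns grow to the right and rows downward; lengths in m; the calibration is good to about 2 mm. A picture is of the moment at which its call begins.
- ctrl.hand_in(): hands the job in; it is judged then, once.
The state is a dict: "time_s": time; "q": joint angles; "dq": joint speeds; "joint_efforts": joint torques, N m; "eef_pos": TCP position; "eef_rot": TCP orientation; "wrist_force": force on the tool from outside, world axes, zero at the start; "torque": the same for the moment, N m; "opening": opening from 0.0 (shut) to 1.0 (fully open); "grasp_force": force on a finger pad.
Only numpy, scipy, OpenCV 4.12 (cv2) and the standard library are available. Lean on these libraries where they do the work, as an engineer would, in place of code of your own. Each camera call takes 0.05 s, during which the arm holds its last target. There are 200 camera calls.

TASK

Line up the four nylon case-press dies on the stand in order of diameter, one upright in the middle of each black pad: the smallest next to the brass post, the largest at the far end. Leave the watch movement in its holder where it stands.

Things in the scene. Friction and masses are not known exactly. Their poses are not given: they have to be found in the camera images.
- die_22: smallest of the four case-press dies: a round off-white nylon disc 22 mm in diameter and 20 mm thick, standing flat, with an upright aluminium grip stem on its centre, 16 mm in diameter and 26 mm tall, rising from the disc's flat top (46 mm tall in all). Loose, 15 to 90 g. Origin: centre of the underside, z up.
- die_32: second smallest of the four case-press dies: a round off-white nylon disc 32 mm in diameter and 20 mm thick, standing flat, with an upright aluminium grip stem on its centre, 16 mm in diameter and 26 mm tall, rising from the disc's flat top (46 mm tall in all). Loose, 15 to 90 g. Origin: centre of the underside, z up.
- die_42: second largest of the four case-press dies: a round off-white nylon disc 42 mm in diameter and 20 mm thick, standing flat, with an upright aluminium grip stem on its centre, 16 mm in diameter and 26 mm tall, rising from the disc's flat top (46 mm tall in all). Loose, 15 to 90 g. Origin: centre of the underside, z up.
- die_52: largest of the four case-press dies: a round off-white nylon disc 52 mm in diameter and 20 mm thick, standing flat, with an upright aluminium grip stem on its centre, 16 mm in diameter and 26 mm tall, rising from the disc's flat top (46 mm tall in all). Loose, 15 to 90 g. Origin: centre of the underside, z up.
- pad_a: one of four identical black rubber pads, 54 mm in diameter and 3 mm thick, fixed in a straight row, about 66 mm apart, on the flat aluminium stand (70 x 350 x 12 mm). The letter says nothing about its place in the row. Origin: centre of its underside, on the top of the stand 12 mm above the table; its upper face is 15 mm above the table. y axis: along the row.
- pad_b: one of four identical black rubber pads, 54 mm in diameter and 3 mm thick, fixed in a straight row, about 66 mm apart, on the flat aluminium stand (70 x 350 x 12 mm). The letter says nothing about its place in the row. Origin: centre of its underside, on the top of the stand 12 mm above the table; its upper face is 15 mm above the table. y axis: along the row.
- pad_c: one of four identical black rubber pads, 54 mm in diameter and 3 mm thick, fixed in a straight row, about 66 mm apart, on the flat aluminium stand (70 x 350 x 12 mm). The letter says nothing about its place in the row. Origin: centre of its underside, on the top of the stand 12 mm above the table; its upper face is 15 mm above the table. y axis: along the row.
- pad_d: one of four identical black rubber pads, 54 mm in diameter and 3 mm thick, fixed in a straight row, about 66 mm apart, on the flat aluminium stand (70 x 350 x 12 mm). The letter says nothing about its place in the row. Origin: centre of its underside, on the top of the stand 12 mm above the table; its upper face is 15 mm above the table. y axis: along the row.
- post: brass marker post with a round head, 44 mm tall, 16 mm thick (head 20 mm), fixed on one end of the stand, in line with the pads, about 50 mm from the centre of the nearest pad (116, 182 and 248 mm from the others). The other end has only a small flat dark screw. Origin: centre of its foot.
- movement: watch movement in its holder: a black round holder 52 mm in diameter and 16 mm tall with the steel and brass movement, 30 mm wide, on top (23 mm in all), loose among the dies; the thing to leave alone. Origin: centre of the underside.
Things that resemble listed ones, but are neither listed nor needed, are in the scene too. Leave any orange or purple look-alike of the die_42 alone. Leave any turquoise look-alike of the die_52 alone.

How it is judged:
By the outcome, as a careful person would: the job done as asked, in the order asked, and still so for the second after the job is handed in, with the robot touching nothing.
It also fails if it takes over 83 s, if anything falls off the work surface, if the arm or the gripper's body presses on something with over 40 N, if the wrist force passes 120 N, or if a joint passes its speed limit or range.

## Working session

There is one attempt and no reset: what is moved stays moved. The work goes in short steps, Python scripts to look and compute and a tool call to move; the robot and the scene stay as the last step left them, time stands still between calls to the robot, and variables do not carry over. Pictures are saved under pics/ and viewed, at most 14 in all, crops included, and the job is handed in when it is done.

Besides the shell and the picture viewer there is one more tool, called in YAML: its name, and indented under it one key for each argument. servo_tool: Moves the arm, as the interface text tells. Its arguments: {"type":"object","properties":{"motion":{"type":"array"}},"required":["motion"]}

```bash
mkdir -p pics; python3 - <<'E'
from bench import ctrl
import cv2,numpy as np
o=ctrl.get_obs();print(o)
for n in("top","scene"):
    c=ctrl.camera(n);cv2.imwrite(f"pics/{n}0.png",c["pixels"][:,:,::-1]);np.savez(f"{n}0.npz",**c)
    print(n,c["fx"],c["cx"],c["cy"],c["R"],c["t"])
E
```

```text
{'time_s': 0.0, 'q': array([-1.34429440e+00,  1.81529137e-01,  1.60795571e+00,  2.51252506e-05,
        1.35381197e+00, -2.06307885e-01]), 'dq': array([ 3.73132030e-04, -8.16791442e-04, -1.08723025e-05, -4.36077973e-04,
        1.03539982e-03, -7.36967250e-04]), 'joint_efforts': array([-4.20895685e-04, -4.44872117e+01, -3.51337016e+01, -2.07390467e-04,
        9.38427314e-03,  2.68297491e-06]), 'eef_pos': array([ 0.24107531, -0.52148748,  0.25541609]), 'eef_rot': array([-8.52162697e-04,  9.76675926e-01,  2.14717045e-01,  3.66176691e-06]), 'wrist_force': array([-0.24995385, -0.6455915 , -0.79684504]), 'torque': array([ 0.03396692, -0.03789402,  0.01608006]), 'grasp_force': 0.0, 'opening': 0.9984115061059432}
top 469.0899504186562 252.8058060753094 188.4700094453738 [[ 1.51618745e-02 -9.99884936e-01 -4.81840118e-04]
 [-9.96316077e-01 -1.50670746e-02 -8.44230866e-02]
 [ 8.44061126e-02  1.76007730e-03 -9.96429882e-01]] [0.03345079 0.52090122 1.21285903]
scene 462.43099418775927 249.666912950081 185.64610133091645 [[ 0.62982022  0.77673809  0.00210333]
 [ 0.63597172 -0.51412097 -0.57551681]
 [-0.44594446  0.36380978 -0.81778725]] [-0.36776243 -0.29167332  1.16905915]
```

View pics/top0.png

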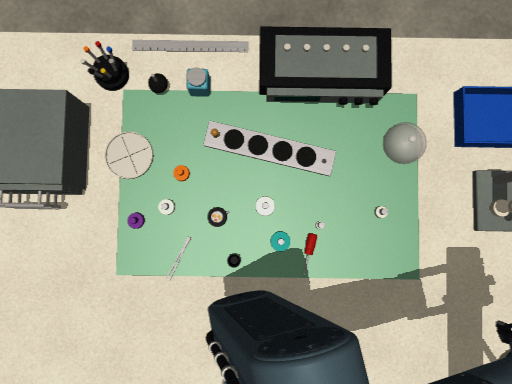

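View pics/scene0.png

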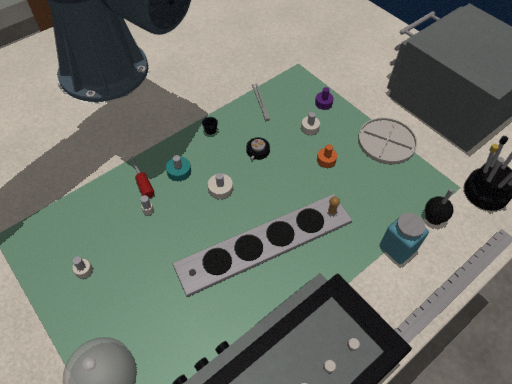

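The top view shows the white dies at about (265,206) for 52, (166,207) for 42, (381,212) for 32 and (320,225) for 22. The pads are at (234,139), (258,145), (282,151) and (306,157). The post is at (215,132), so the smallest die goes on the left pad. The movement is at (217,216), and a red screwdriver lies beside die_22.

```bash
cat > h.py <<'E'
import cv2,numpy as np
def ray(c,u,v,z):
    d=c["R"].T@np.array([(u-c["cx"])/c["fx"],(v-c["cy"])/c["fy"],1]);o=-c["R"].T@c["t"]
    return (o+d*(z-o[2])/d[2])[:2]
def proj(c,X):
    p=c["R"]@np.array(X)+c["t"];return c["fx"]*p[0]/p[2]+c["cx"],c["fy"]*p[1]/p[2]+c["cy"]
def cloud(c):
    v,u=np.mgrid[:384,:512];d=c["depth"]
    P=np.stack([(u-c["cx"])/c["fx"]*d,(v-c["cy"])/c["fy"]*d,d],-1)
    W=(P-c["t"])@c["R"];W[d==0]=9;return W
def die(c,xy):
    "depth based: stem-top centroid, disc-top box centre and size"
    W=cloud(c);n=np.hypot(W[...,0]-xy[0],W[...,1]-xy[1])<.035
    s=W[n&(W[...,2]>.036)];d=W[n&(W[...,2]>.012)&(W[...,2]<.028)]
    return len(s),s.mean(0).round(4),len(d),((d.max(0)+d.min(0))/2).round(4)[:2],(d.max(0)-d.min(0)).round(4)[:2]
def white(c,xy,h,r=18,base=0.):
    "bright low-saturation blob around xy: centroid at height h, area-equivalent dia"
    u,v=map(int,proj(c,[*xy,h]));u0,v0=u-r,v-r
    hsv=cv2.cvtColor(c["pixels"][v0:v0+2*r,u0:u0+2*r],cv2.COLOR_RGB2HSV)
    m=((hsv[...,1]<60)&(hsv[...,2]>110)).astype(np.uint8)
    k,l,st,ce=cv2.connectedComponentsWithStats(m);i=1+np.argmax(st[1:,4])
    return ray(c,u0+ce[i][0],v0+ce[i][1],h).round(4),st[i].tolist()
E
python3 - <<'E'
from h import *
C={n:dict(np.load(n+"0.npz")) for n in("top","scene")};t,s=C["top"],C["scene"]
for k,p in dict(d52=(265,206),d42=(166,207),d32=(381,212),d22=(320,225),mov=(217,216)).items():
    xy=ray(t,*p,.03);print(k,xy.round(3))
    for n in C:
        try: print("  ",n,die(C[n],xy),white(C[n],xy,.02))
        except Exception as e: print(n,e)
for n in C:
    c=C[n]
    g=cv2.cvtColor(c["pixels"],cv2.COLOR_RGB2GRAY)
    k,l,st,ce=cv2.connectedComponentsWithStats((g<60).astype(np.uint8))
    for i in range(1,k):
        x=ray(c,*ce[i],.015)
        if 60<st[i,4]<900: print(n,ce[i].round(1),st[i].tolist(),x.round(4))
big=lambda c,u,v,a,b:cv2.resize(c["pixels"][v:v+b,u:u+a,::-1],None,fx=2.6,fy=2.6,interpolation=cv2.INTER_CUBIC)
cv2.imwrite("pics/c.png",big(t,120,100,300,180))
E
```

```text
d52 [0.474 0.009]
   top (29, array([0.4754, 0.0103, 0.0463]), 273, array([0.476 , 0.0098]), array([0.0502, 0.0502])) (array([0.4745, 0.0125]), [0, 0, 36, 36, 1241])
   scene (58, array([0.4766, 0.008 , 0.0434]), 372, array([0.4754, 0.0082]), array([0.0519, 0.052 ])) (array([0.4704, 0.0104]), [0, 0, 36, 36, 871])
d42 [0.468 0.267]
   top (31, array([0.4695, 0.2697, 0.0456]), 173, array([0.4695, 0.2702]), array([0.0396, 0.0407])) (array([0.4625, 0.2568]), [5, 0, 31, 36, 642])
   scene (50, array([0.4704, 0.2673, 0.0434]), 195, array([0.4673, 0.2689]), array([0.0452, 0.0417])) (array([0.4631, 0.2775]), [0, 0, 36, 36, 559])
d32 [ 0.463 -0.293]
   top (32, array([ 0.4642, -0.2956,  0.0449]), 83, array([ 0.465 , -0.2961]), array([0.0293, 0.0306])) (array([ 0.4645, -0.2973]), [13, 12, 15, 13, 130])
   scene (81, array([ 0.466 , -0.2974,  0.0435]), 181, array([ 0.4665, -0.2976]), array([0.0284, 0.0313])) (array([ 0.4608, -0.2934]), [0, 0, 36, 36, 1001])
d22 [ 0.427 -0.135]
   top (33, array([ 0.4279, -0.1344,  0.0452]), 43, array([ 0.4167, -0.1245]), array([0.042 , 0.0341])) (array([ 0.4261
[... 1631 characters left out ...]
197, 29, 28, 614] [0.7964 0.3059]
scene [309.8 220.4] [297, 209, 27, 24, 510] [0.6541 0.0937]
scene [280.1 233.5] [267, 222, 27, 24, 535] [0.6396 0.0295]
scene [397.1 247.2] [380, 230, 45, 34, 615] [0.7995 0.1806]
scene [248.5 247.4] [235, 235, 28, 26, 575] [ 0.6247 -0.0359]
scene [216.9 261.2] [203, 248, 29, 27, 605] [ 0.6103 -0.0989]
scene [221.7 347. ] [216, 341, 13, 13, 90] [ 0.7393 -0.1851]
scene [201.  363.6] [195, 358, 14, 13, 96] [ 0.7393 -0.2269]
scene [180.1 379.7] [173, 375, 14, 9, 80] [ 0.7385 -0.2668]h.py:15: RuntimeWarning: Mean of empty slice.
  return len(s),s.mean(0).round(4),len(d),((d.max(0)+d.min(0))/2).round(4)[:2],(d.max(0)-d.min(0)).round(4)[:2]
  ret = um.true_divide(
```

View pics/c.png

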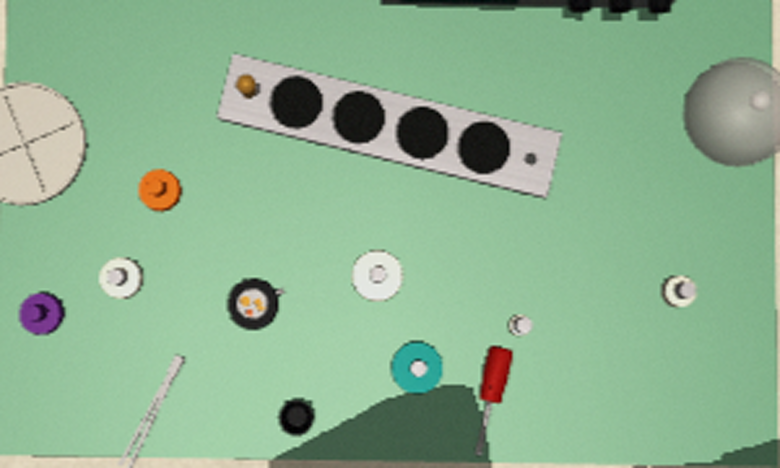

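The crop confirms the layout: the brass post is at the left end of the stand and the screw at the right. The screwdriver handle is about 25 mm from die_22, so I'll grip that one across. I start with die_32.

```bash
cat > go.py <<'E'
import sys,numpy as np
from bench import ctrl
from scipy.spatial.transform import Rotation as Ro
from h import *
T=dict(d52=(.4757,.0093),d42=(.4693,.2688),d32=(.4650,-.2966),d22=(.4283,-.1355),
 p1=(.6535,.0940),p2=(.6390,.0298),p3=(.6241,-.0355),p4=(.6097,-.0987))
o=ctrl.get_obs();q=o["eef_rot"];R=Ro.from_quat([q[1],q[2],q[3],q[0]]).as_matrix()
print("t",o["time_s"],"pos",o["eef_pos"].round(4),"yawx",np.degrees(np.arctan2(R[1,0],R[0,0])).round(1),"open",round(o["opening"],3),"gf",round(o["grasp_force"],1),"F",o["wrist_force"].round(1))
for a in sys.argv[1:]:
    n,z=a.split(":");d=np.array([*T[n],float(z)])-o["eef_pos"];print(a,(R.T@d*100).round(2))
E
echo ok
```

```text
ok
```

servo_tool:
  motion:
    - [[6,-2.2,2.5,-8.5,-1],[12,-4.4,5,-17,-1],[18,-6.6,7.5,-25.5,-1],[24,-8.8,10,-34,-1],[28,-10.4,11.5,-42.5,-1]]

```text
time_s: 0.6
eef_pos: [0.4066, -0.3554, 0.1649]
eef_rot: [-0.0, 0.831, 0.556, 0.0]
wrist_force: [0.7, -0.8, -0.8]
opening: 0.999
grasp_force: 0.0
```

servo_tool:
  motion:
    - [[0,0,0,-8.5,-1],[0,0,0,-9.9,-1],[0,0,0,-9.9,-1],[0,0,0,-9.9,-1],[0,0,0,-9.9,-1]]

```text
time_s: 1.1
eef_pos: [0.4053, -0.3581, 0.1663]
eef_rot: [0.0, 0.783, 0.622, -0.0]
wrist_force: [0.0, 1.6, 0.5]
opening: 0.999
grasp_force: 0.0
```

```bash
python3 go.py d32:.13 d32:.049
```

```text
t 1.1 pos [ 0.4053 -0.3581  0.1663] yawx 77.0 open 0.999 gf 0.0 F [0.  1.6 0.5]
d32:.13 [7.33 4.43 3.63]
d32:.049 [ 7.34  4.42 11.73]
```

servo_tool:
  motion:
    - [[4,2.4,2,0,-1],[7.3,4.4,4,0,-1],[7.3,4.4,7.5,0,-1],[7.3,4.4,10,0,-1],[7.3,4.4,10,0,-1]]

```text
time_s: 1.6
eef_pos: [0.4626, -0.2939, 0.0625]
eef_rot: [-0.003, 0.782, 0.623, -0.0]
wrist_force: [-0.5, 0.2, -1.4]
opening: 1.003
grasp_force: 0.0
```

```bash
python3 go.py d32:.049; python3 - <<'E'
from bench import ctrl
from h import *
c=ctrl.camera("scene");cv2.imwrite("pics/g1.png",cv2.resize(c["pixels"][180:330,0:220,::-1],None,fx=3,fy=3,interpolation=2))
E
```

```text
t 1.6 pos [ 0.4626 -0.2939  0.0625] yawx 77.1 open 1.003 gf 0.0 F [-0.5  0.2 -1.4]
d32:.049 [-0.22  0.3   1.35]
```

View pics/g1.png

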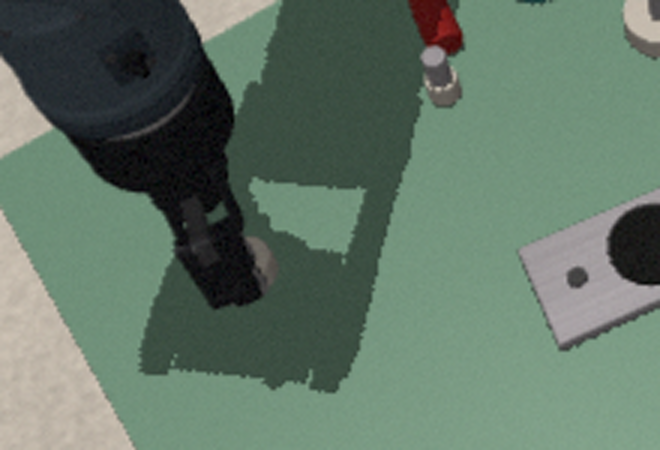

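The gripper straddles die_32, which is behind the near finger at about crop (265,265). I go down and close.

servo_tool:
  motion:
    - [[-0.2,0.2,1.0,0,-1],[-0.2,0.2,1.5,0,-1],[-0.2,0.2,1.5,0,-1],[-0.2,0.2,1.5,0,0],[-0.2,0.2,1.5,0,1]]

```text
time_s: 2.15
eef_pos: [0.4666, -0.2983, 0.0515]
eef_rot: [0.0, 0.782, 0.624, 0.0]
wrist_force: [-0.9, -0.1, -0.3]
opening: 0.693
grasp_force: 0.0
```

servo_tool:
  motion:
    - [[0,0,0,0,1],[0,0,0,0,1],[0,0,0,0,1],[0,0,0,0,1],[0,0,0,0,1]]

```text
time_s: 2.65
eef_pos: [0.4665, -0.298, 0.0511]
eef_rot: [0.0, 0.782, 0.624, 0.0]
wrist_force: [-0.7, -0.1, 3.3]
opening: 0.161
grasp_force: 58.5
```

```bash
python3 go.py d32:.049 p2:.15
```

```text
t 2.65 pos [ 0.4665 -0.298   0.0511] yawx 77.2 open 0.161 gf 58.5 F [-0.7 -0.1  3.3]
d32:.049 [ 0.1  -0.17  0.21]
p2:.15 [35.79  9.56 -9.89]
```

servo_tool:
  motion:
    - [[0,0,-4,0,1],[2,0.5,-8,0,1],[6,1.5,-9.9,0,1],[10,2.6,-9.9,0,1],[14,3.7,-9.9,0,1]]

```text
time_s: 3.15
eef_pos: [0.5345, -0.1688, 0.1511]
eef_rot: [0.001, 0.782, 0.624, 0.001]
wrist_force: [-0.0, 0.4, 0.1]
opening: 0.161
grasp_force: 58.6
```

servo_tool:
  motion:
    - [[4,1.1,0,0,1],[8,2.2,0,0,1],[12,3.3,0,0,1],[16,4.4,0,0,1],[20,5.5,0,0,1]]

```text
time_s: 3.65
eef_pos: [0.6319, 0.0149, 0.1496]
eef_rot: [-0.0, 0.782, 0.624, -0.0]
wrist_force: [0.8, -1.2, -0.1]
opening: 0.16
grasp_force: 58.6
```

servo_tool:
  motion:
    - [[1,0.3,1,0,1],[1.7,0.4,2,0,1],[1.7,0.4,4,0,1],[1.7,0.4,6,0,1],[1.7,0.4,6,0,1]]

```text
time_s: 4.15
eef_pos: [0.6357, 0.0282, 0.0856]
eef_rot: [-0.003, 0.782, 0.623, -0.003]
wrist_force: [-1.1, 0.7, -1.1]
opening: 0.159
grasp_force: 58.6
```

```bash
python3 go.py p2:.066; python3 - <<'E'
from bench import ctrl
from h import *
for n,(u,v,w,h) in dict(top=(200,110,130,75),scene=(170,180,190,110)).items():
    c=ctrl.camera(n);cv2.imwrite(f"pics/p_{n}.png",cv2.resize(c["pixels"][v:v+h,u:u+w,::-1],None,fx=4,fy=4,interpolation=2))
E
```

```text
t 4.15 pos [0.6357 0.0282 0.0856] yawx 77.1 open 0.159 gf 58.6 F [-1.1  0.7 -1.1]
p2:.066 [0.24 0.3  1.95]
```

View pics/p_scene.png

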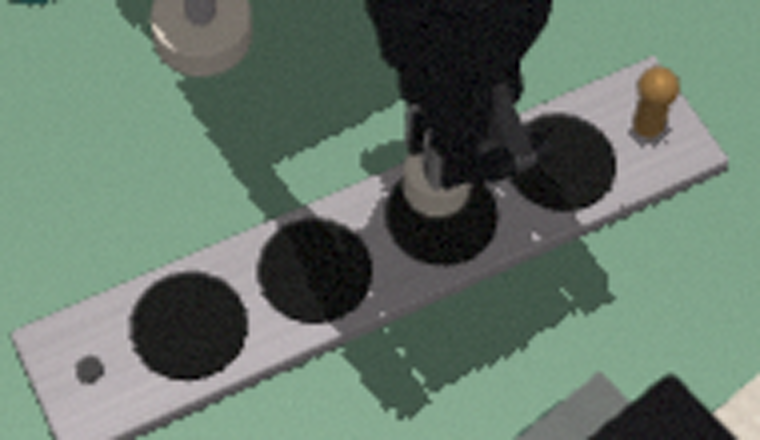

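die_32 hangs over the second pad, with the disc at about crop (437,190) and the pad at (442,212). I let the arm settle and then lower it.

servo_tool:
  motion:
    - [[0,0,0.5,0,1],[0,0,0.5,0,1],[0,0,0.5,0,1],[0,0,0.5,0,1]]

```text
time_s: 4.65
eef_pos: [0.6395, 0.0288, 0.0855]
eef_rot: [0.0, 0.782, 0.624, 0.0]
wrist_force: [0.9, 0.2, -0.7]
opening: 0.161
grasp_force: 58.6
```

```bash
python3 go.py p2:.066;
```

```text
t 4.65 pos [0.6395 0.0288 0.0855] yawx 77.2 open 0.161 gf 58.6 F [ 0.9  0.2 -0.7]
p2:.066 [ 0.09 -0.07  1.95]
```

servo_tool:
  motion:
    - [[0,-0.05,0.8,0,1],[0,-0.05,1.4,0,1],[0,-0.05,1.7,0,1],[0,-0.05,1.9,0,1],[0,-0.05,1.9,0,1]]

```text
time_s: 5.15
eef_pos: [0.6384, 0.0291, 0.0662]
eef_rot: [-0.0, 0.781, 0.624, -0.0]
wrist_force: [-1.8, -0.1, 3.4]
opening: 0.16
grasp_force: 59.3
```

servo_tool:
  motion:
    - [[0,0,0.05,0,1],[0,0,0.05,0,0.6],[0,0,0.05,0,0.3],[0,0,0.05,0,0],[0,0,0.05,0,-0.3]]

```text
time_s: 5.65
eef_pos: [0.6386, 0.029, 0.0651]
eef_rot: [-0.0, 0.782, 0.624, -0.0]
wrist_force: [-0.3, 0.2, 1.0]
opening: 0.647
grasp_force: 0.0
```

```bash
python3 go.py d42:.14
```

```text
t 5.65 pos [0.6386 0.029  0.0651] yawx 77.2 open 0.647 gf 0.0 F [-0.3  0.2  1. ]
d42:.14 [ 19.63 -21.82  -7.48]
```

servo_tool:
  motion:
    - [[0,0,-3,0,-1],[0,0,-6.5,0,-1],[2.7,-3,-7.5,0,-1],[5.4,-6,-7.5,0,-1],[8.1,-9,-7.5,0,-1]]

```text
time_s: 6.15
eef_pos: [0.5685, 0.1286, 0.1411]
eef_rot: [0.0, 0.782, 0.623, 0.001]
wrist_force: [-0.0, -0.6, 0.1]
opening: 1.0
grasp_force: 0.0
```

servo_tool:
  motion:
    - [[2.7,-3,0,0,-1],[5.4,-6,0,0,-1],[8.1,-9,0,0,-1],[10.8,-12,0,0,-1],[11.5,-12.8,0,0,-1]]

```text
time_s: 6.65
eef_pos: [0.4669, 0.271, 0.1402]
eef_rot: [-0.001, 0.781, 0.625, -0.0]
wrist_force: [-0.2, 0.2, 0.5]
opening: 1.003
grasp_force: 0.0
```

servo_tool:
  motion:
    - [[0,0,2,0,-1],[0,0,4,0,-1],[0,0,5,0,-1],[0,0,5,0,-1],[0,0,5,0,-1]]

```text
time_s: 7.15
eef_pos: [0.47, 0.2682, 0.0907]
eef_rot: [0.0, 0.782, 0.624, 0.0]
wrist_force: [-0.4, -0.1, 0.1]
opening: 1.001
grasp_force: 0.0
```

```bash
python3 go.py d42:.049; python3 - <<'E'
from bench import ctrl
from h import *
c=ctrl.camera("top");print("d32 on p2",die({**c},(.639,.03)))
W=cloud(c);n=np.hypot(W[...,0]-.639,W[...,1]-.03)<.03;s=W[n&(W[...,2]>.052)];print("stem",len(s),s.mean(0))
d=W[n&(W[...,2]>.027)&(W[...,2]<.05)];print("disc",(d.max(0)+d.min(0))/2,d.mean(0))
c=ctrl.camera("scene");cv2.imwrite("pics/g2.png",cv2.resize(c["pixels"][60:290,170:400,::-1],None,fx=2.6,fy=2.6,interpolation=2))
W=cloud(c);n=np.hypot(W[...,0]-.639,W[...,1]-.03)<.03;s=W[n&(W[...,2]>.052)];print("stem",len(s),s.mean(0))
E
```

```text
t 7.15 pos [0.47   0.2682 0.0907] yawx 77.2 open 1.001 gf 0.0 F [-0.4 -0.1  0.1]
d42:.049 [ 0.05 -0.09  4.17]
d32 on p2 (63, array([0.6345, 0.0309, 0.0497]), 286, array([0.6392, 0.0306]), array([0.068, 0.067]))
stem 32 [0.63588502 0.03099541 0.06048287]
disc [0.6373847  0.03077176 0.03823446] [0.63450914 0.03005071 0.03546773]
stem 70 [0.63713454 0.0284021  0.05876323]
```

View pics/g2.png

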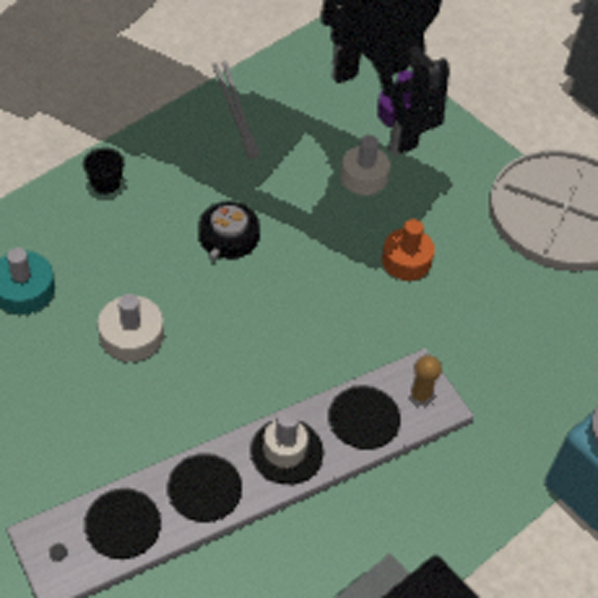

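die_32 stands on pad 2, at crop (287,445). The gripper is centred over die_42, whose stem is at (368,150), so I go down and close.

servo_tool:
  motion:
    - [[0,-0.1,2,0,-1],[0,-0.1,3.3,0,-1],[0,-0.1,4.0,0,-1],[0,-0.1,4.0,0,-1],[0,-0.1,4.0,0,1]]

```text
time_s: 7.75
eef_pos: [0.4688, 0.2687, 0.0506]
eef_rot: [0.0, 0.782, 0.624, 0.0]
wrist_force: [-0.4, 0.1, 1.1]
opening: 0.859
grasp_force: 0.0
```

servo_tool:
  motion:
    - [[0,0,0,0,1],[0,0,0,0,1],[0,0,0,0,1],[0,0,0,0,1],[0,0,0,0,1]]

```text
time_s: 8.25
eef_pos: [0.4689, 0.2688, 0.0508]
eef_rot: [0.0, 0.782, 0.624, 0.0]
wrist_force: [-0.3, -0.2, 3.2]
opening: 0.157
grasp_force: 58.5
```

```bash
python3 go.py d42:.049 p3:.15 p3:.066
```

```text
t 8.25 pos [0.4689 0.2688 0.0508] yawx 77.2 open 0.157 gf 58.5 F [-0.3 -0.2  3.2]
d42:.049 [0.01 0.04 0.18]
p3:.15 [-26.23  21.89  -9.91]
p3:.066 [-26.23  21.88  -1.51]
```

servo_tool:
  motion:
    - [[0,0,-4,0,1],[-1,0.8,-8,0,1],[-4,3.3,-9.9,0,1],[-7,5.8,-9.9,0,1],[-10,8.4,-9.9,0,1]]

```text
time_s: 8.75
eef_pos: [0.5291, 0.1516, 0.1506]
eef_rot: [0.001, 0.781, 0.624, 0.001]
wrist_force: [0.4, -0.5, -1.6]
opening: 0.16
grasp_force: 58.6
```

servo_tool:
  motion:
    - [[-3,2.5,0,0,1],[-6,5,0,0,1],[-9,7.5,0,0,1],[-12,10,0,0,1],[-15,12.5,0,0,1]]

```text
time_s: 9.25
eef_pos: [0.6173, -0.023, 0.1492]
eef_rot: [-0.0, 0.782, 0.624, -0.0]
wrist_force: [2.2, 0.2, -0.5]
opening: 0.167
grasp_force: 58.6
```

servo_tool:
  motion:
    - [[-1.2,1,0,0,1],[-1.2,1,1,0,1],[-1.2,1,3,0,1],[-1.2,1,5,0,1],[-1.2,1,6,0,1]]

```text
time_s: 9.75
eef_pos: [0.6216, -0.0333, 0.0865]
eef_rot: [-0.002, 0.781, 0.624, -0.001]
wrist_force: [-0.7, 0.0, -1.4]
opening: 0.16
grasp_force: 58.6
```

servo_tool:
  motion:
    - [[0,0,0.5,0,1],[0,0,0.5,0,1],[0,0,0.5,0,1],[0,0,0.5,0,1]]

```text
time_s: 10.15
eef_pos: [0.6247, -0.0353, 0.0855]
eef_rot: [0.001, 0.781, 0.624, 0.001]
wrist_force: [0.4, -0.4, 0.4]
opening: 0.161
grasp_force: 58.6
```

```bash
python3 go.py p3:.066
```

```text
t 10.15 pos [ 0.6247 -0.0353  0.0855] yawx 77.2 open 0.161 gf 58.6 F [ 0.4 -0.4  0.4]
p3:.066 [-0.03 -0.06  1.95]
```

servo_tool:
  motion:
    - [[0,0,0.8,0,1],[0,0,1.4,0,1],[0,0,1.7,0,1],[0,0,1.9,0,1],[0,0,1.9,0,1]]

```text
time_s: 10.65
eef_pos: [0.6238, -0.0354, 0.0659]
eef_rot: [-0.0, 0.782, 0.624, -0.0]
wrist_force: [-2.6, -0.1, 4.9]
opening: 0.161
grasp_force: 59.5
```

servo_tool:
  motion:
    - [[0,0,0.05,0,1],[0,0,0.05,0,0.6],[0,0,0.05,0,0.3],[0,0,0.05,0,0],[0,0,0.05,0,-0.3]]

```text
time_s: 11.15
eef_pos: [0.6239, -0.0353, 0.0646]
eef_rot: [-0.0, 0.782, 0.624, -0.0]
wrist_force: [0.2, -0.8, 0.2]
opening: 0.642
grasp_force: 0.0
```

servo_tool:
  motion:
    - [[0,0,-3,0,-1],[0,0,-6.5,0,-1],[0.2,-3.5,-7.5,0,-1],[0.5,-7.5,-7.5,0,-1],[0.8,-11.5,-7.5,0,-1]]

```text
time_s: 11.65
eef_pos: [0.5128, -0.0019, 0.1403]
eef_rot: [0.0, 0.782, 0.624, 0.0]
wrist_force: [0.1, 0.8, 1.1]
opening: 1.0
grasp_force: 0.0
```

servo_tool:
  motion:
    - [[0.3,-4,0,0,-1],[0.3,-4,1.5,0,-1],[0.3,-4,3,0,-1],[0.3,-4,5,0,-1],[0.3,-4,5,0,-1]]

```text
time_s: 12.15
eef_pos: [0.4734, 0.0101, 0.0879]
eef_rot: [-0.002, 0.782, 0.624, -0.001]
wrist_force: [-0.9, -0.1, -0.5]
opening: 1.003
grasp_force: 0.0
```

servo_tool:
  motion:
    - [[0,0,0,0,-1],[0,0,0,0,-1]]

```text
time_s: 12.35
eef_pos: [0.476, 0.0095, 0.0908]
eef_rot: [0.001, 0.782, 0.624, 0.0]
wrist_force: [0.1, 0.4, -1.3]
opening: 1.0
grasp_force: 0.0
```

```bash
python3 go.py d52:.049
```

```text
t 12.35 pos [0.476  0.0095 0.0908] yawx 77.2 open 1.0 gf 0.0 F [ 0.1  0.4 -1.3]
d52:.049 [-0.03 -0.03  4.18]
```

servo_tool:
  motion:
    - [[0,0,2,0,-1],[0,0,3.3,0,-1],[0,0,4.0,0,-1],[0,0,4.0,0,-1],[0,0,4.0,0,1]]

```text
time_s: 12.85
eef_pos: [0.4755, 0.0097, 0.0501]
eef_rot: [0.0, 0.782, 0.624, 0.0]
wrist_force: [-1.3, 0.2, 0.0]
opening: 0.855
grasp_force: 0.0
```

servo_tool:
  motion:
    - [[0,0,0,0,1],[0,0,0,0,1],[0,0,0,0,1],[0,0,0,0,1],[0,0,0,0,1]]

```text
time_s: 13.35
eef_pos: [0.4757, 0.0096, 0.0504]
eef_rot: [0.0, 0.782, 0.624, 0.0]
wrist_force: [-0.7, 0.2, 4.8]
opening: 0.164
grasp_force: 58.5
```

servo_tool:
  motion:
    - [[0,0,-4,0,1],[0,0,-8,0,1],[-2,4,-9.9,0,1],[-4,8,-9.9,0,1],[-6,12,-9.9,0,1]]

```text
time_s: 13.85
eef_pos: [0.5807, -0.0763, 0.1502]
eef_rot: [0.001, 0.781, 0.624, 0.001]
wrist_force: [1.0, -0.2, -1.1]
opening: 0.164
grasp_force: 58.8
```

servo_tool:
  motion:
    - [[-1.6,3.5,0,0,1],[-1.6,3.5,2,0,1],[-1.6,3.5,4,0,1],[-1.6,3.5,6,0,1],[-1.6,3.5,6.5,0,1]]

```text
time_s: 14.35
eef_pos: [0.6075, -0.0981, 0.0807]
eef_rot: [-0.002, 0.782, 0.624, -0.001]
wrist_force: [-0.4, 0.6, -1.4]
opening: 0.157
grasp_force: 58.9
```

servo_tool:
  motion:
    - [[0,0,0,0,1],[0,0,0,0,1],[0,0,0,0,1]]

```text
time_s: 14.65
eef_pos: [0.6105, -0.099, 0.0853]
eef_rot: [0.001, 0.781, 0.624, 0.001]
wrist_force: [0.0, 0.6, -1.7]
opening: 0.158
grasp_force: 58.9
```

```bash
python3 go.py p4:.066
```

```text
t 14.65 pos [ 0.6105 -0.099   0.0853] yawx 77.2 open 0.158 gf 58.9 F [ 0.   0.6 -1.7]
p4:.066 [ 0.01 -0.09  1.93]
```

servo_tool:
  motion:
    - [[0,0,0.8,0,1],[0,0,1.4,0,1],[0,0,1.7,0,1],[0,0,1.9,0,1],[0,0,1.9,0,1]]

```text
time_s: 15.15
eef_pos: [0.6093, -0.0986, 0.0655]
eef_rot: [-0.0, 0.781, 0.624, -0.0]
wrist_force: [-3.1, 2.8, 6.4]
opening: 0.159
grasp_force: 59.4
```

servo_tool:
  motion:
    - [[0,0,0.05,0,1],[0,0,0.05,0,0.6],[0,0,0.05,0,0.3],[0,0,0.05,0,0],[0,0,0.05,0,-0.3]]

```text
time_s: 15.65
eef_pos: [0.6096, -0.0988, 0.0642]
eef_rot: [-0.0, 0.782, 0.624, -0.0]
wrist_force: [-0.3, 0.1, -0.7]
opening: 0.639
grasp_force: 0.0
```

servo_tool:
  motion:
    - [[0,0,-3,0,-1],[0,0,-6.5,0,-1],[-1.5,-3.3,-7.5,-8,-1],[-3.2,-7,-7.5,-16,-1],[-4.8,-10.5,-7.5,-24,-1]]

```text
time_s: 16.15
eef_pos: [0.4956, -0.1225, 0.1398]
eef_rot: [0.001, 0.632, 0.775, 0.0]
wrist_force: [-0.5, -0.6, 0.3]
opening: 1.003
grasp_force: 0.0
```

servo_tool:
  motion:
    - [[0,0,0,-8.5,-0.4],[0,0,0,-17,-0.4],[0,0,0,-25.5,-0.4],[0,0,0,-34,-0.4],[0,0,0,-42.5,-0.4]]

```text
time_s: 16.65
eef_pos: [0.4966, -0.1224, 0.1394]
eef_rot: [0.0, 0.309, 0.951, -0.0]
wrist_force: [1.2, -0.3, -0.0]
opening: 0.699
grasp_force: 0.0
```

servo_tool:
  motion:
    - [[0,0,0,0,-0.4],[0,0,0,0,-0.4]]

```text
time_s: 16.85
eef_pos: [0.4966, -0.1223, 0.1393]
eef_rot: [0.0, 0.313, 0.95, 0.0]
wrist_force: [-0.1, -0.1, -1.4]
opening: 0.701
grasp_force: 0.0
```

```bash
python3 go.py d22:.1 d22:.049
```

```text
t 16.85 pos [ 0.4966 -0.1223  0.1393] yawx 143.5 open 0.701 gf 0.0 F [-0.1 -0.1 -1.4]
d22:.1 [ 4.7  -5.13  3.93]
d22:.049 [ 4.7  -5.13  9.03]
```

Now over die_22. I check the picture before going down beside the screwdriver.

servo_tool:
  motion:
    - [[2.5,-2.7,0,0,-0.4],[4.7,-5.1,2,0,-0.4],[4.7,-5.1,4,0,-0.4],[4.7,-5.1,5,0,-0.4],[4.7,-5.1,5,0,-0.4]]

```text
time_s: 17.35
eef_pos: [0.428, -0.1352, 0.0884]
eef_rot: [-0.001, 0.312, 0.95, 0.0]
wrist_force: [-0.2, 0.3, -0.4]
opening: 0.701
grasp_force: 0.0
```

servo_tool:
  motion:
    - [[0,0,0,0,-0.4],[0,0,0,0,-0.4]]

```text
time_s: 17.55
eef_pos: [0.4296, -0.1359, 0.0902]
eef_rot: [0.001, 0.312, 0.95, -0.0]
wrist_force: [0.4, -0.3, 0.3]
opening: 0.704
grasp_force: 0.0
```

```bash
python3 go.py d22:.049; python3 - <<'E'
from bench import ctrl
from h import *
c=ctrl.camera("scene");cv2.imwrite("pics/g3.png",cv2.resize(c["pixels"][120:300,80:350,::-1],None,fx=2.9,fy=2.9,interpolation=2))
E
```

```text
t 17.55 pos [ 0.4296 -0.1359  0.0902] yawx 143.7 open 0.704 gf 0.0 F [ 0.4 -0.3  0.3]
d22:.049 [ 0.14 -0.04  4.12]
```

View pics/g3.png

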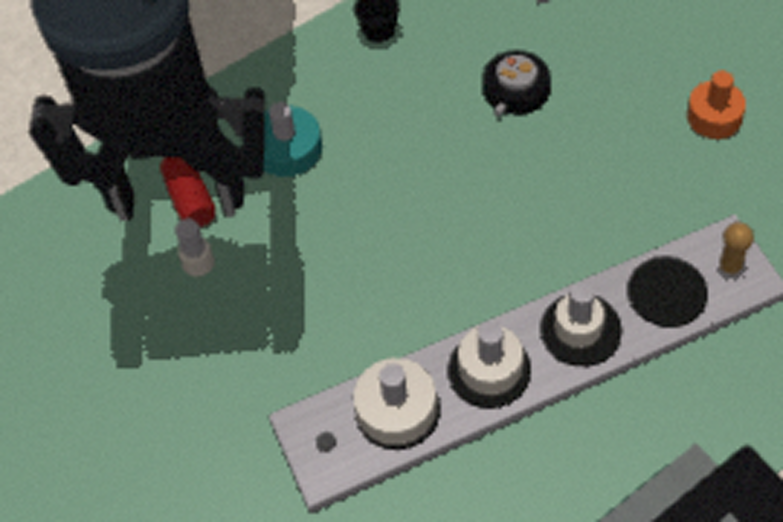

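Three dies are placed, at crop (396,400), (490,360) and (580,320). The jaws straddle die_22 (stem at (190,235)), with a fingertip either side and the red handle clear. I go down and grip.

servo_tool:
  motion:
    - [[0.1,0,2,0,-0.4],[0.1,0,3.3,0,-0.4],[0.1,0,4.0,0,-0.4],[0.1,0,4.0,0,-0.4],[0.1,0,4.0,0,1]]

```text
time_s: 18.1
eef_pos: [0.4282, -0.1352, 0.0499]
eef_rot: [0.0, 0.311, 0.95, -0.0]
wrist_force: [0.3, 0.4, 0.5]
opening: 0.547
grasp_force: 0.0
```

servo_tool:
  motion:
    - [[0,0,0,0,1],[0,0,0,0,1],[0,0,0,0,1],[0,0,0,0,1],[0,0,0,0,1]]

```text
time_s: 18.6
eef_pos: [0.4283, -0.1353, 0.0502]
eef_rot: [0.001, 0.312, 0.95, -0.0]
wrist_force: [-0.6, 0.7, 6.0]
opening: 0.163
grasp_force: 58.5
```

servo_tool:
  motion:
    - [[0,0,-4,0,1],[0,0,-8,0,1],[0,0,-9.9,8,1],[0,0,-9.9,16,1],[0,0,-9.9,24,1]]

```text
time_s: 19.1
eef_pos: [0.4283, -0.1353, 0.1496]
eef_rot: [0.001, 0.505, 0.863, -0.0]
wrist_force: [0.9, 0.4, -1.4]
opening: 0.165
grasp_force: 58.5
```

servo_tool:
  motion:
    - [[0,0,0,8.5,1],[0,0,0,17,1],[0,0,0,25.5,1],[0,0,0,34,1],[0,0,0,42.5,1]]

```text
time_s: 19.6
eef_pos: [0.4276, -0.1349, 0.1484]
eef_rot: [0.0, 0.783, 0.621, 0.0]
wrist_force: [0.5, -0.2, 0.1]
opening: 0.16
grasp_force: 58.5
```

servo_tool:
  motion:
    - [[0,0,0,0,1],[0,0,0,0,1]]

```text
time_s: 19.8
eef_pos: [0.4276, -0.1349, 0.1484]
eef_rot: [-0.0, 0.78, 0.625, 0.0]
wrist_force: [0.1, -0.3, -0.8]
opening: 0.161
grasp_force: 58.5
```

```bash
python3 go.py p1:.15; python3 - <<'E'
from bench import ctrl
from h import *
from go import T
for n in("top","scene"):
    c=ctrl.camera(n);W=cloud(c)
    for p,r in(("p2",.016),("p3",.021),("p4",.026)):
        x=np.array(T[p]);e=np.hypot(W[...,0]-x[0],W[...,1]-x[1])<.034
        s=W[e&(W[...,2]>.054)]
        hsv=cv2.cvtColor(c["pixels"],cv2.COLOR_RGB2HSV)
        d=W[e&(W[...,2]>.032)&(W[...,2]<.037)][:,:2]
        cc,rr=cv2.minEnclosingCircle(d.astype(np.float32))
        print(n,p,"stem err mm",((s.mean(0)[:2]-x)*1e3).round(1),"disc err",((np.array(cc)-x)*1e3).round(1),round(rr*1e3,1))
E
```

```text
t 19.8 pos [ 0.4276 -0.1349  0.1484] yawx 77.4 open 0.161 gf 58.5 F [ 0.1 -0.3 -0.8]
p1:.15 [27.26 17.06 -0.16]
t 19.8 pos [ 0.4276 -0.1349  0.1484] yawx 77.4 open 0.161 gf 58.5 F [ 0.1 -0.3 -0.8]
top p2 stem err mm [-3.   0.9] disc err [-1.8  0.3] 15.8
top p3 stem err mm [-1.4  2.6] disc err [-1.   2.8] 20.9
top p4 stem err mm [-2.1  1.3] disc err [-1.4  0.9] 25.8
scene p2 stem err mm [-2.  -1.3] disc err [-2.6 -0.7] 16.0
scene p3 stem err mm [-0.7  0.8] disc err [-1.5  1.1] 21.5
scene p4 stem err mm [-1.1 -0.5] disc err [-2.3  0.1] 26.2
```

servo_tool:
  motion:
    - [[3.4,2.1,0,0,1],[6.8,4.2,0,0,1],[10.2,6.3,0,0,1],[13.6,8.5,0,0,1],[17,10.6,0,0,1]]

```text
time_s: 20.4
eef_pos: [0.5698, 0.0086, 0.1484]
eef_rot: [0.0, 0.781, 0.625, 0.0]
wrist_force: [0.2, -1.1, 1.2]
opening: 0.168
grasp_force: 58.5
```

servo_tool:
  motion:
    - [[3.4,2.1,0,0,1],[6.8,4.2,0,0,1],[10.2,6.5,0,0,1],[10.2,6.5,0,0,1],[10.2,6.5,0,0,1]]

```text
time_s: 20.9
eef_pos: [0.6546, 0.0932, 0.1475]
eef_rot: [-0.0, 0.781, 0.625, -0.001]
wrist_force: [-1.0, -0.0, -0.2]
opening: 0.159
grasp_force: 58.6
```

servo_tool:
  motion:
    - [[0,0,2,0,1],[0,0,4,0,1],[0,0,6,0,1],[0,0,6.3,0,1],[0,0,6.3,0,1]]

```text
time_s: 21.4
eef_pos: [0.6538, 0.0916, 0.0849]
eef_rot: [-0.001, 0.782, 0.624, -0.001]
wrist_force: [0.4, 0.1, -0.2]
opening: 0.159
grasp_force: 58.6
```

servo_tool:
  motion:
    - [[0,0,0,0,1],[0,0,0,0,1]]

```text
time_s: 21.6
eef_pos: [0.6556, 0.0921, 0.087]
eef_rot: [0.001, 0.782, 0.624, 0.001]
wrist_force: [-0.2, 0.6, -0.1]
opening: 0.161
grasp_force: 58.6
```

```bash
python3 go.py p1:.0652
```

```text
t 21.6 pos [0.6556 0.0921 0.087 ] yawx 77.2 open 0.161 gf 58.6 F [-0.2  0.6 -0.1]
p1:.0652 [ 0.14 -0.25  2.18]
```

servo_tool:
  motion:
    - [[0.15,-0.05,0.8,0,1],[0.15,-0.05,1.5,0,1],[0.15,-0.05,1.9,0,1],[0.15,-0.05,2.1,0,1],[0.15,-0.05,2.1,0,1]]

```text
time_s: 22.1
eef_pos: [0.6543, 0.0941, 0.0652]
eef_rot: [-0.0, 0.781, 0.624, -0.0]
wrist_force: [-4.9, 0.2, 9.3]
opening: 0.16
grasp_force: 59.6
```

servo_tool:
  motion:
    - [[0,0,0.05,0,1],[0,0,0.05,0,0.6],[0,0,0.05,0,0.3],[0,0,0.05,0,0],[0,0,0.05,0,-0.3]]

```text
time_s: 22.6
eef_pos: [0.6544, 0.0939, 0.0634]
eef_rot: [-0.0, 0.782, 0.624, -0.0]
wrist_force: [0.7, -0.5, -0.8]
opening: 0.643
grasp_force: 0.0
```

servo_tool:
  motion:
    - [[0,0,-3,0,-0.4],[0,0,-6.5,0,-0.4],[0,-4,-10,0,-0.4],[0,-8,-12,0,-0.4],[0,-12,-13,0,-0.4]]

```text
time_s: 23.1
eef_pos: [0.5375, 0.1207, 0.1963]
eef_rot: [0.001, 0.782, 0.624, 0.002]
wrist_force: [-0.0, 0.3, 0.8]
opening: 0.702
grasp_force: 0.0
```

servo_tool:
  motion:
    - [[0,-4,0,0,-0.4],[0,-8,0,0,-0.4],[0,-12,0,0,-0.4],[0,-16,0,0,-0.4],[0,-16,0,0,-0.4]]

```text
time_s: 23.6
eef_pos: [0.3769, 0.1569, 0.1928]
eef_rot: [-0.001, 0.781, 0.625, -0.001]
wrist_force: [0.9, 0.1, -0.4]
opening: 0.695
grasp_force: 0.0
```

```bash
python3 - <<'E'
from bench import ctrl
from h import *
T=dict(p1=(.6535,.0940),p2=(.6390,.0298),p3=(.6241,-.0355),p4=(.6097,-.0987))
for n in("top","scene"):
    c=ctrl.camera(n);W=cloud(c)
    for p,x in T.items():
        x=np.array(x);e=np.hypot(W[...,0]-x[0],W[...,1]-x[1])<.034
        s=W[e&(W[...,2]>.054)];d=W[e&(W[...,2]>.032)&(W[...,2]<.037)][:,:2]
        cc,rr=cv2.minEnclosingCircle(d.astype(np.float32))
        print(n,p,"stem err mm",((s.mean(0)[:2]-x)*1e3).round(1),"disc err",((np.array(cc)-x)*1e3).round(1),round(rr*1e3,1))
a=cv2.resize(c["pixels"][110:300,120:380,::-1],None,fx=3,fy=3,interpolation=2);cv2.imwrite("pics/end.png",a)
E
```

```text
top p1 stem err mm [-0.8 -0.6] disc err [-1.2 -0.1] 10.5
top p2 stem err mm [-2.8  0.9] disc err [-2.   0.6] 16.0
top p3 stem err mm [-1.8  2.4] disc err [-0.8  3.3] 21.1
top p4 stem err mm [-2.   1.2] disc err [-1.4  0.8] 25.9
scene p1 stem err mm [-0.8 -2. ] disc err [-0.6 -2.5] 10.7
scene p2 stem err mm [-2.2 -1.2] disc err [-2.3 -1.1] 16.1
scene p3 stem err mm [-0.5  0.5] disc err [-0.9  1.4] 21.2
scene p4 stem err mm [-1.1 -0.5] disc err [-1.7 -0.4] 26.4
```

View pics/end.png

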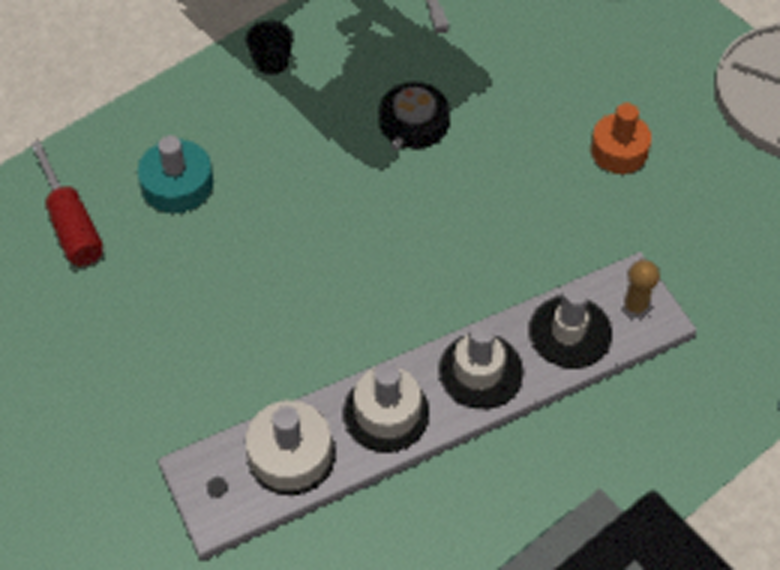

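All four dies stand upright within about 2 mm of their pad centres. From the post at (643,275) they sit at (572,320), (480,355), (388,400) and (290,445), in order 22, 32, 42, 52. The movement is untouched and the gripper is clear, so I hand in.

```bash
python3 -c "
from bench import ctrl
print(ctrl.hand_in())"
```

```text
the job is handed in; nothing more can be done
None
```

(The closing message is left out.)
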